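# Clear and refit the painting stand

### The job

Get the painting stand ready: with the punch from the holder, drive every broken dowel stub down out of its socket into the tray underneath, and only when all are out put the punch back upright in its holder. Fit every painting knob standing ready on the table into a socket of its own (any socket), pressing lightly and turning it until its cross-shaped foot drops into the slot and the flange lies flat on the stand. Leave the pots and the jar where they are.

Things in the scene. Friction and masses are not known exactly. Their poses are not given: they have to be found in the camera images.
- stand: Painting stand: aluminium plate 74 mm (x) by 250 mm (y), upper face 85 mm over the table, on two wooden cheeks; origin on the table under its centre, z up. Three sockets in a row along y, 80 mm apart, each open down through the stand (underside 28 mm below the upper face) to a tray.
- socket_0 (a point): Socket at +y of the stand: centre of its mouth, on the upper face; axes of the stand, not of the slot. A round recess 34 mm wide, 4 mm deep; in its floor a cross-shaped slot 10 mm deep (arms 12.5 mm wide, 34 mm long, at right angles); below it a bore 13 mm wide. The slot's angle differs in each socket and start and is NOT given: look or feel for it by turning the knob.
- socket_1 (a point): The middle socket, as socket_0. Any slot's angle repeats every 90 degrees; a knob's foot drops in within about 5 degrees of it.
- socket_2 (a point): The socket at -y of the stand, as socket_0.
- tray (a point): Centre of the floor of the catch tray under the stand (70 x 222 mm inside, lip 14 mm high); 4 mm over the table; same axes as the stand.
- stub_0_center (a point): Centre of a broken dowel stub stuck upright in socket_0: wooden pin 11 mm in diameter, 26 mm long, its z along it, its top 4 mm below the stand's upper face, in a knob's way. Sprung brass shoes 17 to 25 mm below that face grip it: pushing it takes about 10 N (6 to 15 N); once its top is about 25 mm below the face it falls into the tray. May be absent.
- stub_1_center (a point): Such a stub in socket_1. May be absent.
- stub_2_center (a point): Such a stub in socket_2. May be absent.
- knob_0_center (a point): Painting knob standing on the table: 60 mm tall, about 110 g; the point is 30 mm above its underside, z up. From below: cross-shaped steel foot (two bars 31 x 9 mm along its x and y) 13 mm high; flange 42 mm wide, from 13 to 19 mm; wooden grip 26 mm wide, up to 57 mm, cork top. May be absent.
- knob_1_center (a point): Such a knob. Hold it by the grip, fingertips above the flange. Its centre is 26 mm above the stand's upper face when the foot rests on the recess floor across the slot, 17 mm when home. May be absent.
- knob_2_center (a point): Such a knob. May be absent.
- punch_center (a point): Centre of the punch's black handle: round, 22 mm wide, 58 mm long (29 mm up and down); z along the punch, up to the handle's end. A steel pin 9 mm in diameter stands out 50 mm below the handle, its tip 79 mm below this point. About 90 g. At the start it stands upright in the holder, handle resting on the block.
- holder_mouth (a point): Centre of the mouth of the holder's hole, on top of a wooden block 60 x 60 mm and 56 mm high; hole 14 mm wide, 52 mm deep. With the punch in place the centre of its handle is 29 mm above this point.
- pot_white: White paint pot, 39 mm wide, 40 mm tall, origin under its centre; a bystander, to be left alone.
- pot_ochre: Ochre paint pot, 39 mm wide, 40 mm tall, origin under its centre; a bystander, to be left alone.
- water_jar: Empty glass jar, 64 mm wide, 82 mm tall, origin under its centre; a bystander, to be left alone.

How it is judged:
On the way, in this order (a step that is already met when the one before it is completed fails the run):
1. The punch presses on a stub ((contact force between punch and stub_0 above 1.5 N or contact force between punch and stub_1 above 1.5 N or contact force between punch and stub_2 above 1.5 N)), for 0.02 s.
2. Every stub has been driven out into the tray (height (world z) of each of stub_0_center, stub_1_center, stub_2_center below 0.032 m and horizontal distance between each of stub_0_center, stub_1_center, stub_2_center and tray below 0.125 m), for 0.2 s.
3. The punch stands in its holder again (horizontal distance between punch_center and holder_mouth below 0.008 m and z of punch_center in the frame of holder_mouth between 0.024 and 0.034 m and angle between punch_center's own z axis and vertical below 0.12 rad), for 0.2 s.
At the end, for the whole second after the job is handed in: Every stub lies in the tray under the stand; the punch stands in its holder (8 mm, 5 mm in height, 7 degrees); every knob sits in a socket: within 4 mm of its axis, flange within 2.5 mm of the stand's face, upright within 3 degrees (all of step 2 and all of step 3 and height (world z) of knob_0_center between 0.098 and 0.1045 m and angle between each of knob_0_center, knob_1_center, knob_2_center's own z axis and vertical below 0.06 rad and (horizontal distance between knob_0_center and socket_0 below 0.004 m or horizontal distance between knob_0_center and socket_1 below 0.004 m or horizontal distance between knob_0_center and socket_2 below 0.004 m) and height (world z) of knob_1_center between 0.098 and 0.1045 m and (horizontal distance between knob_1_center and socket_0 below 0.004 m or horizontal distance between knob_1_center and socket_1 below 0.004 m or horizontal distance between knob_1_center and socket_2 below 0.004 m) and height (world z) of knob_2_center between 0.098 and 0.1045 m and (horizontal distance between knob_2_center and socket_0 below 0.004 m or horizontal distance between knob_2_center and socket_1 below 0.004 m or horizontal distance between knob_2_center and socket_2 below 0.004 m)); the robot touches nothing.
It fails at once if The white pot is pushed more than 25 mm away (distance of pot_white from where it was at the start of the episode above 0.025 m).
It fails at once if The ochre pot is pushed more than 25 mm away (distance of pot_ochre from where it was at the start of the episode above 0.025 m).
It fails at once if The jar is pushed more than 25 mm away (distance of water_jar from where it was at the start of the episode above 0.025 m).
It fails at once if A knob is jammed against the stand with more than 120 N instead of a light press (contact force between any of knob_0, knob_1, knob_2 and stand above 120 N or contact force between any of knob_0, knob_1, knob_2 and insert_0 above 120 N or contact force between any of knob_0, knob_1, knob_2 and insert_1 above 120 N or contact force between any of knob_0, knob_1, knob_2 and insert_2 above 120 N).
Of stub_0, stub_1, stub_2 only 2 to 3 are there at a start; the rules pass over those that are not, and their reading is None.
Of knob_0, knob_1, knob_2 only 2 to 3 are there at a start; the rules pass over those that are not, and their reading is None.
At some moment in a run one of knob_0, knob_1, knob_2 may be knocked a few centimetres aside while the robot is not near it.
It also fails if it takes over 210 s, if anything falls off the work surface, if the arm or the gripper's body presses on something with over 40 N, if the wrist force passes 120 N, or if a joint passes its speed limit or range.

### The arm

A 6-joint arm with a two-finger parallel gripper is mounted at the origin on a cart in front of the work surface, level with it; the furniture and walls round the work are solid. World frame = base frame: x ahead of the robot, y to its left, z up, the work surface at z = 0. Lengths are in m, angles in rad, forces in N, time in s.
With the tool pointing down it reaches from about 0.25 to 0.775 m from the base axis. Payload 4 kg.
Tool frame: the origin (TCP) lies midway between the tips of the shut fingers; the grasp point (between the pads) lies 19 mm behind it; z points along the fingers, y is the line along which they close (so a half turn about z gives the same grasp; the last joint's range is limited). The gripper opens to 94 mm and grips with 3 to 60 N. Pads are 16 mm wide; open, the fingers measure 119 mm over their backs; the gripper's body (75 mm by 177 mm) begins 78 mm behind the grasp point.
Start: joints at [1.207, 0.087, 1.371, -0, 1.684, -0.103], TCP at [0.142, 0.531, 0.206] pointing down, gripper open.
Joint ranges: [-3.1, 3.1], [-0.76, 2.03], [0.27, 2.55], [-1.08, 4.22], [0.17, 2.65], [-2.57, 2.57]. Speed limits (rad/s): [2.79, 2.79, 3.14, 3.14, 3.14, 3.14].

### API

Orientations are given as [roll, pitch, yaw] about the fixed x, y, z axes, in that order (R = Rz(yaw) Ry(pitch) Rx(roll)).
In Python, from bench import sensors, eyes, job gives the robot as it stands.
- The arm moves only by the tool arm_command, never from a script. Its argument "series" is a list of rows, each a list of 7 numbers: the opening, from 0 (shut) to 1 (fully open), then the shift along the tool's x, y, z in cm, then the turn, a rotation vector about the tool's x, y, z in rad. In form: [[fingers, dx, dy, dz, wx, wy, wz], ...]. A call has 1 to 20 rows; each row shifts and turns the commanded pose from where the row before left it, along the tool's axes as they then stand; what a row does not reach is not made up. A row lasts 1/10 s, in which the tool goes at most 50 mm and 8.59 degrees, less where a joint would pass 70% of its speed; a pose out of reach is approached as far as the arm can. A call with a gripper value outside its range is refused whole. The fingers move at their own pace and stop on an object; the grip force is fixed at half the most. Time passes only in rows, so rows that do not move let the fingers close. It gives the time, the measured TCP pose, the force and the opening at its end, in the units of the state.
- sensors.get_obs(): the state, without advancing time (a new reading comes with each control period).
- eyes.snapshot(name): name is "scene" or "top" or "wrist"; returns the picture (400x640x3 uint8, blue, green, red); there is no depth.
- eyes.get_calibration(name): a dict with "mtx" (3x3 intrinsics, pixels), "R" (3x3) and "t" (3): a world point X has camera coordinates R X + t. Camera axes: x right, y down, z forward; pixel columns grow to the right and rows downward; lengths in m; the calibration is good to about 2 mm. A picture is of the moment at which its call begins: read the wrist's pose just before it. get_calibration takes no time and is no camera call; for the wrist camera it gives the pose at the moment of the call.
- job.close_job(): hands the job in, once; it reports no verdict.
The state is a dict: "time": time; "joint_positions": joint angles; "qvel": joint speeds; "joint_torque": joint torques, N m; "tool_pos": TCP position; "ee_rot": TCP orientation; "wrist_force": force on the tool from outside, world axes, zero at the start; "wrist_torque": the same for the moment, N m; "width": finger opening in m.
Only numpy, scipy, OpenCV 4.12 (cv2) and the standard library are available. Lean on these libraries where they do the work, as an engineer would, in place of code of your own. Each camera call takes 0.05 s, during which the arm holds its last target. There are 200 camera calls.

## Working session

There is one attempt and no reset: what is moved stays moved. The work goes in short steps, Python scripts to look and compute and a tool call to move; the robot and the scene stay as the last step left them, time stands still between calls to the robot, and variables do not carry over. Pictures are saved under pics/ and viewed, on a budget of 14 in all, crops included, one or two more only if the job needs it, and the job is handed in when it is done.

Besides the shell and the picture viewer there is one more tool, called as name(argument=value, ...), one argument or row to a line, values as JSON. arm_command: Moves the arm, as the interface text tells. Its arguments: {"type":"object","properties":{"series":{"type":"array","items":{"type":"array","items":{"type":"number"}}}},"required":["series"]}

```bash
ls; mkdir -p pics; python3 - <<'E'
from bench import sensors, eyes
import cv2
o=sensors.get_obs(); print({k:(v if not hasattr(v,'round') else v.round(4) if hasattr(v,'shape') else v) for k,v in o.items()})
for n in('scene','top'):
    c=eyes.get_calibration(n); print(n,c['mtx'],c['R'],c['t'])
    cv2.imwrite(f'pics/{n}0.png',eyes.snapshot(n))
E
```

```text
pics
{'time': 0.0, 'joint_positions': array([ 1.2069,  0.088 ,  1.3722,  0.    ,  1.6836, -0.1031]), 'qvel': array([-0.0013, -0.0019,  0.    , -0.0006, -0.0008,  0.0005]), 'joint_torque': array([-1.90000e-03, -3.40181e+01, -3.02425e+01,  7.16000e-02,
        3.29000e-02, -2.00000e-04]), 'tool_pos': array([0.1416, 0.5309, 0.2043]), 'ee_rot': array([-3.1394e+00, -2.0000e-04,  2.8808e+00]), 'wrist_force': array([0.2757, 0.3874, 0.3548]), 'wrist_torque': array([-0.0116,  0.0132,  0.0075]), 'width': 0.0941834725540175}
scene [[396.7970867    0.         315.21768287]
 [  0.         396.7970867  201.97377223]
 [  0.           0.           1.        ]] [[ 0.70936119 -0.70460746  0.01830356]
 [-0.32354021 -0.34857415 -0.87966914]
 [ 0.62620159  0.61808121 -0.47523382]] [-0.37627046  0.25271043  0.82924801]
top [[381.3701919    0.         321.98786345]
 [  0.         381.3701919  201.26058305]
 [  0.           0.           1.        ]] [[-0.02197569 -0.99963772 -0.01553994]
 [-0.99276788  0.02365432 -0.11769626]
 [ 0.11802121  0.0128411  -0.99292804]] [0.01266781 0.53749406 1.03821255]
```

View pics/scene0.png

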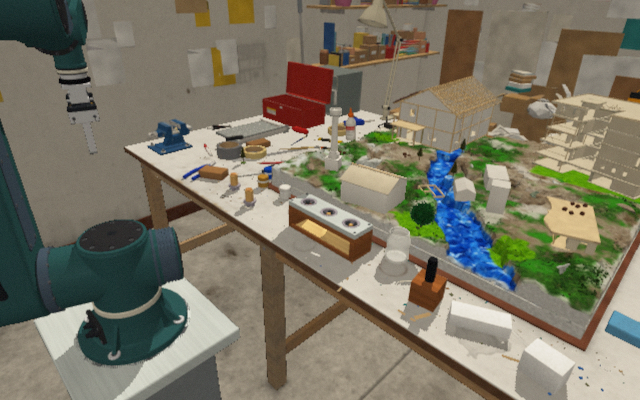

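View pics/top0.png

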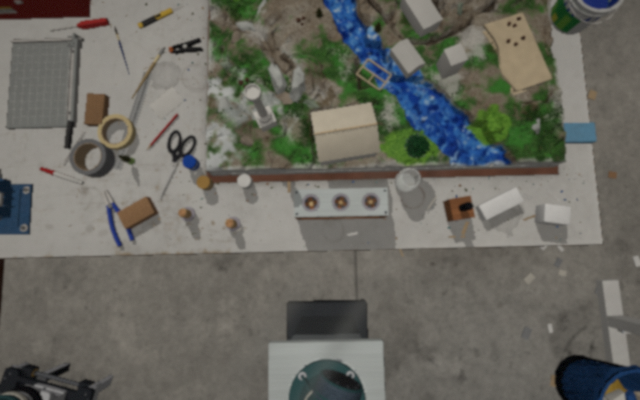

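The scene picture shows the stand (330,225), the punch in its holder (430,280), the jar (397,255) and two knobs (235,180) and (249,197). In the top picture the stand is at (341,201), the knobs at (185,212) and (231,223), the holder at (459,207), the pots at (244,180) and (204,181), and the jar at (408,182).

```bash
cat > h.py <<'E'
import numpy as np, cv2
from bench import sensors, eyes
from scipy.spatial.transform import Rotation as Ro
def ray(c,p,z):
    d=c['R'].T@np.linalg.inv(c['mtx'])@np.array([p[0],p[1],1.]); o=-c['R'].T@np.asarray(c['t'])
    return o+d*(z-o[2])/d[2]
def proj(c,X):
    q=c['mtx']@(c['R']@np.asarray(X)+c['t']); return q[:2]/q[2]
def pose():
    o=sensors.get_obs(); return o,Ro.from_euler('xyz',o['ee_rot'])
def move(target,yaw):
    "tool-frame shift (cm) and rotvec, to reach target pose pointing down"
    o,R=pose(); T=Ro.from_euler('xyz',[np.pi,0,yaw])
    print('t',round(o['time'],2),'d(cm) tool',(R.inv().apply(np.array(target)-o['tool_pos'])*100).round(2),'rot',(R.inv()*T).as_rotvec().round(4))
E
python3 - <<'E'
from h import *
c=eyes.get_calibration('top')
for n,p,z in[('stand',(341,201),.085),('s0',(311,202),.085),('s1',(341,202),.085),('s2',(371,202),.085),('kA',(185,212),.06),('kB',(231,223),.06),('punch',(466,207),.114),('holder',(459,209),.056),('jar',(408,180),.08),('white',(244,180),.04),('ochre',(204,181),.04)]:
    print(n,ray(c,p,z).round(3))
a=cv2.imread('pics/top0.png')[150:250,160:500]; b=cv2.imread('pics/scene0.png')[165:315,215:465]
a=cv2.resize(a,(800,235),interpolation=2); b=cv2.resize(b,(600,360),interpolation=2)
b=cv2.copyMakeBorder(b,0,0,0,200,0); cv2.imwrite('pics/c1.png',np.vstack([a,b]))
print(eyes.get_calibration('wrist'),pose()[0]['tool_pos'])
E
```

```text
stand [ 0.531 -0.051  0.085]
s0 [0.53  0.029 0.085]
s1 [ 0.528 -0.051  0.085]
s2 [ 0.526 -0.131  0.085]
kA [0.514 0.376 0.06 ]
kB [0.481 0.249 0.06 ]
punch [ 0.504 -0.37   0.114]
holder [ 0.505 -0.372  0.056]
jar [ 0.584 -0.233  0.08 ]
white [0.602 0.218 0.04 ]
ochre [0.602 0.331 0.04 ]
{'mtx': array([[354.42836474,   0.        , 323.13840106],
       [  0.        , 354.42836474, 197.61132164],
       [  0.        ,   0.        ,   1.        ]]), 'R': array([[ 0.25792302,  0.96616373, -0.00183511],
       [ 0.92758534, -0.24709203,  0.28023379],
       [ 0.27029828, -0.07398097, -0.95993003]]), 't': array([-0.54907996, -0.02881358,  0.39143075])} [0.14164411 0.53093116 0.20443201]
```

View pics/c1.png

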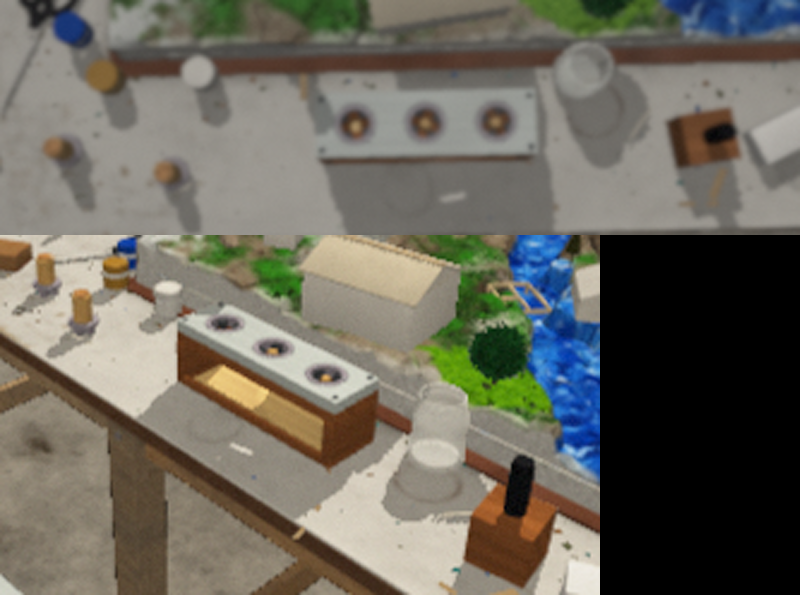

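The crop shows two knobs left of the stand, at (60,148) and (167,172), and stubs in at least the sockets at (425,122) and (495,120). The punch is upright in its holder. I'll go above the stand for a close look.

```bash
python3 - <<'E'
from h import *
move((.5,-.05,.21),np.pi)
E
```

```text
t 0.1 d(cm) tool [-49.6  -46.89  -0.47] rot [-0.002  -0.0005 -0.2608]
```

arm_command(
  series=[
    [1, -3.3, -3.1, 0, 0, 0, 0],
    [1, -3.3, -3.1, 0, 0, 0, 0],
    [1, -3.3, -3.1, 0, 0, 0, 0],
    [1, -3.3, -3.1, 0, 0, 0, 0],
    [1, -3.3, -3.1, 0, 0, 0, 0],
    [1, -3.3, -3.1, 0, 0, 0, 0],
    [1, -3.3, -3.1, 0, 0, 0, 0],
    [1, -3.3, -3.1, 0, 0, 0, 0],
    [1, -3.3, -3.1, 0, 0, 0, 0],
    [1, -3.3, -3.1, 0, 0, 0, 0],
    [1, -3.3, -3.1, 0, 0, 0, 0],
    [1, -3.3, -3.1, 0, 0, 0, 0],
    [1, -3.3, -3.1, 0, 0, 0, 0],
    [1, -3.3, -3.1, 0, 0, 0, 0],
    [1, -3.3, -3.1, 0, 0, 0, 0],
    [1, 0, 0, 0, 0, 0, -0.087],
    [1, 0, 0, 0, 0, 0, -0.087],
    [1, 0, 0, 0, 0, 0, -0.087],
    [1, 0, 0, 0, 0, 0, 0],
  ],
)

```text
time: 2.0
tool_pos: [0.4999, -0.0456, 0.2048]
ee_rot: [3.141, -0.001, 3.141]
wrist_force: [-0.2, 0.1, -0.1]
width: 0.0943
```

```bash
python3 - <<'E'
from h import *
move((.5,-.05,.21),np.pi)
c=eyes.get_calibration('wrist');im=eyes.snapshot('wrist');cv2.imwrite('pics/w1.png',im)
import pickle;pickle.dump(c,open('w1.pkl','wb'))
E
```

```text
t 2.0 d(cm) tool [-0.01 -0.44 -0.52] rot [ 0.0004 -0.0013 -0.0004]
```

View pics/w1.png

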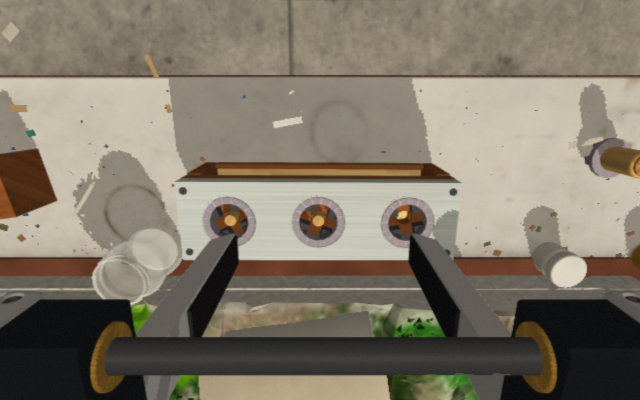

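```bash
python3 - <<'E'
from h import *
import pickle
c=pickle.load(open('w1.pkl','rb'));im=cv2.imread('pics/w1.png')
cr=np.hstack([cv2.resize(im[186:256,x-35:x+35],(266,266),interpolation=2) for x in(230,318,407)])
cv2.imwrite('pics/c2.png',cr)
for p in[(229.5,222),(318,222),(407,222)]: print(ray(c,p,.085).round(4))
for p in [(182.5,190.5),(453.5,191.5),(189.5,252)]: print(ray(c,p,.085).round(4))
E
```

```text
[ 0.5275 -0.1294  0.085 ]
[ 0.5276 -0.0502  0.085 ]
[0.5276 0.0294 0.085 ]
[ 0.4984 -0.1681  0.085 ]
[0.4994 0.0681 0.085 ]
[ 0.5568 -0.1682  0.085 ]
```

View pics/c2.png

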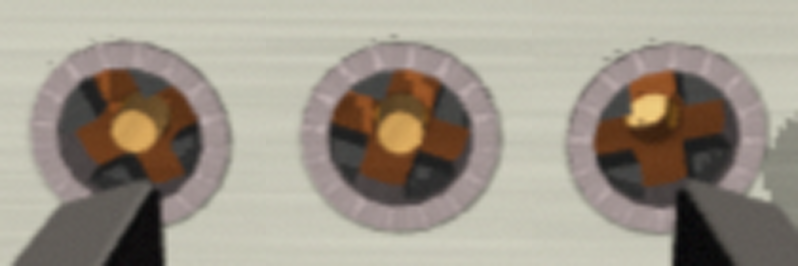

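Socket_2 (crop 130,132) and socket_1 (400,132) hold stubs. In socket_0 the light spot at (650,108) is the tray seen through the bore, so that socket is empty. Next is the punch.

arm_command(
  series=[
    [1, 0, -4.6, 0, 0, 0, 0],
    [1, 0, -4.6, 0, 0, 0, 0],
    [1, 0, -4.6, 0, 0, 0, 0],
    [1, 0, -4.6, 0, 0, 0, 0],
    [1, 0, -4.6, 0, 0, 0, 0],
    [1, 0, -4.6, 0, 0, 0, 0],
    [1, 0, -4.6, 0, 0, 0, 0],
    [1, 0, 0, 0, 0, 0, 0],
    [1, 0, 0, 0, 0, 0, 0],
  ],
)

```text
time: 2.95
tool_pos: [0.4999, -0.3679, 0.2044]
ee_rot: [3.14, -0.001, 3.139]
wrist_force: [0.5, 1.0, -0.4]
width: 0.0945
```

```bash
python3 - <<'E'
from h import *
move((.505,-.37,.2),np.pi)
c=eyes.get_calibration('wrist');im=eyes.snapshot('wrist');cv2.imwrite('pics/w2.png',im)
import pickle;pickle.dump(c,open('w2.pkl','wb'))
E
```

```text
t 2.95 d(cm) tool [-0.51 -0.21  0.44] rot [ 0.0018 -0.0012 -0.0026]
```

View pics/w2.png

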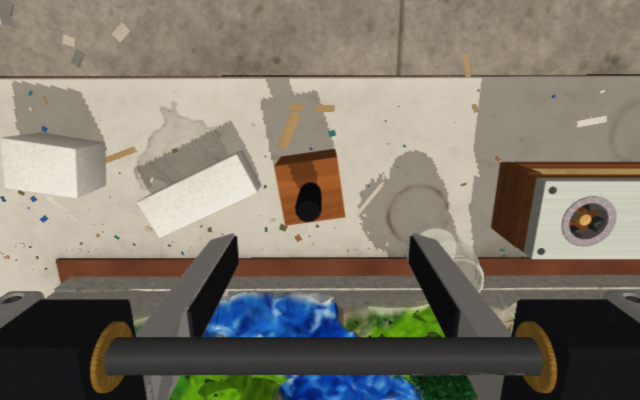

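The black handle is at (308,203) and the holder's top is centred near (310,191). I'll measure the handle from its mask.

```bash
python3 - <<'E'
from h import *
import pickle
c=pickle.load(open('w2.pkl','rb'));im=cv2.imread('pics/w2.png')
m=(im.max(2)<45).astype(np.uint8); m[:170]=0;m[230:]=0;m[:,:270]=0;m[:,350:]=0
x,y,w,h=cv2.boundingRect(m);print(x,y,w,h)
r=ray(c,(0,0),.114)
top_rad=.011*354/(-c['R'].T@c['t'])[2]  # placeholder
zc=(c['R']@np.array([.505,-.37,.114])+c['t'])[2]; rt=.011*354.4/zc
ys,xs=np.nonzero(m); low=ys>y+h-2*rt; cx=(xs[low].min()+xs[low].max())/2+.5
print('top c',cx,y+h-rt,ray(c,(cx,y+h-rt),.114))
print('holder',ray(c,(310.5,190.5),.056), ray(c,(311.5,188.5),.056))
for X in [(.505,-.37,.056),(.505,-.37,.114)]: print(proj(c,X))
E
```

```text
296 183 25 39
top c 308.5 208.1980136283876 [ 0.50501766 -0.37950413  0.114     ]
holder [ 0.50603221 -0.37980245  0.056     ] [ 0.50406129 -0.37882412  0.056     ]
[320.76109033 189.42279549]
[320.42614524 208.13885057]
```

arm_command(
  series=[
    [0.5, -0.5, -1.15, 0, 0, 0, 0],
    [0.5, 0, 0, 0, 0, 0, 0],
    [0.5, 0, 0, 0, 0, 0, 0],
    [0.5, 0, 0, 3, 0, 0, 0],
    [0.5, 0, 0, 3, 0, 0, 0],
    [0.5, 0, 0, 3, 0, 0, 0],
    [0.5, 0, 0, 3, 0, 0, 0],
    [0.5, 0, 0, 1.8, 0, 0, 0],
    [0.5, 0, 0, 0, 0, 0, 0],
    [0, 0, 0, 0, 0, 0, 0],
    [0, 0, 0, 0, 0, 0, 0],
    [0, 0, 0, 0, 0, 0, 0],
    [0, 0, 0, 0, 0, 0, 0],
    [0, 0, 0, 0, 0, 0, 0],
    [0, 0, 0, 0, 0, 0, 0],
  ],
)

```text
time: 4.5
tool_pos: [0.5061, -0.3797, 0.0693]
ee_rot: [-3.14, 0.002, -3.141]
wrist_force: [0.2, -0.1, 5.6]
width: 0.0213
```

arm_command(
  series=[
    [0, 0, 0, -2, 0, 0, 0],
    [0, 0, 0, -3, 0, 0, 0],
    [0, 0, 0, -3, 0, 0, 0],
    [0, 0, 0, -2.5, 0, 0, 0],
    [0, -0.3, 3.6, 0, 0, 0, 0],
    [0, -0.3, 3.6, 0, 0, 0, 0],
    [0, -0.3, 3.6, 0, 0, 0, 0],
    [0, -0.3, 3.6, 0, 0, 0, 0],
    [0, -0.3, 3.6, 0, 0, 0, 0],
    [0, -0.3, 3.6, 0, 0, 0, 0],
    [0, -0.3, 3.4, 0, 0, 0, 0],
    [0, 0, 0, 0, 0, 0, 0],
    [0, 0, 0, 0, 0, 0, 0],
  ],
)

```text
time: 5.8
tool_pos: [0.5259, -0.1286, 0.172]
ee_rot: [-3.141, -0.001, -3.14]
wrist_force: [0.3, -1.0, -1.6]
width: 0.0214
```

```bash
python3 - <<'E'
from h import *
move((.5275,-.1295,.155),np.pi)
c=eyes.get_calibration('wrist');im=eyes.snapshot('wrist')
import pickle;pickle.dump((c,pose()[0]),open('w3.pkl','wb'))
t=pose()[0]['tool_pos'];print(proj(c,(.5275,-.1295,.081)),proj(c,t-[0,0,.0635]))
cv2.imwrite('pics/w3.png',im); cv2.imwrite('pics/c3.png',cv2.resize(im[120:320,200:440],(720,600),interpolation=2))
E
```

```text
t 5.8 d(cm) tool [-0.16 -0.09  1.69] rot [-0.0004 -0.001   0.0017]
[322.10249105 203.60640909] [322.1331963  212.82511617]
```

View pics/c3.png

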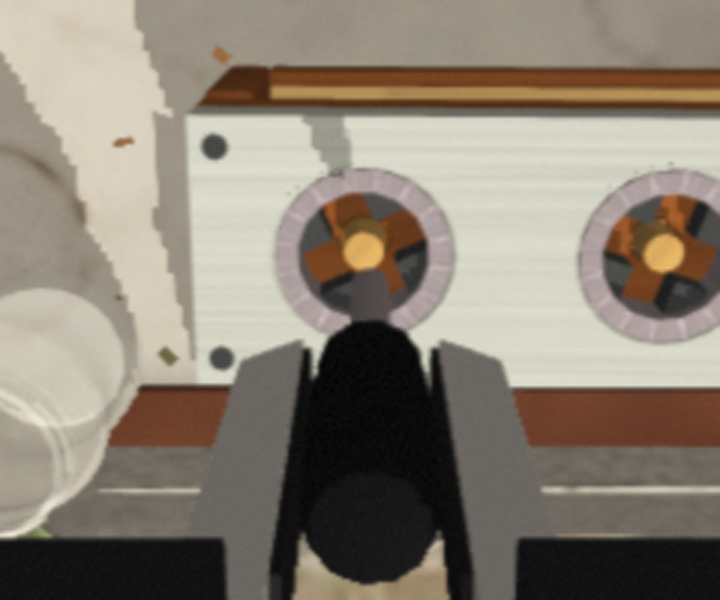

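The stub in socket_2 shows at crop (364,250) and the punch tip at (370,281). The correction is about +1.2 mm in x and -2.3 mm in y.

arm_command(
  series=[
    [0, -0.12, -0.23, 0, 0, 0, 0],
    [0, 0, 0, 1, 0, 0, 0],
    [0, 0, 0, 1, 0, 0, 0],
    [0, 0, 0, 0.4, 0, 0, 0],
    [0, 0, 0, 0.3, 0, 0, 0],
    [0, 0, 0, 0.3, 0, 0, 0],
    [0, 0, 0, 0.3, 0, 0, 0],
    [0, 0, 0, 0.3, 0, 0, 0],
  ],
)

```text
time: 6.65
tool_pos: [0.5283, -0.1316, 0.1389]
ee_rot: [-3.14, 0.003, -3.141]
wrist_force: [-2.7, 1.4, 7.3]
width: 0.0213
```

arm_command(
  series=[
    [0, 0, 0, 0.3, 0, 0, 0],
    [0, 0, 0, 0.3, 0, 0, 0],
    [0, 0, 0, 0.3, 0, 0, 0],
    [0, 0, 0, 0.3, 0, 0, 0],
    [0, 0, 0, 0.3, 0, 0, 0],
    [0, 0, 0, 0.3, 0, 0, 0],
    [0, 0, 0, 0.3, 0, 0, 0],
    [0, 0, 0, 0, 0, 0, 0],
  ],
)

```text
time: 7.45
tool_pos: [0.5269, -0.131, 0.1143]
ee_rot: [3.141, -0.002, -3.141]
wrist_force: [0.5, 1.0, -1.6]
width: 0.021
```

arm_command(
  series=[
    [0, 0, 0, -2, 0, 0, 0],
    [0, 0, 0, -3, 0, 0, 0],
    [0, 0, 0, -1, 0, 0, 0],
    [0, 0, 4, 0, 0, 0, 0],
    [0, 0, 3.95, 0, 0, 0, 0],
    [0, 0, 0, 0, 0, 0, 0],
    [0, 0, 0, 0, 0, 0, 0],
  ],
)

```text
time: 8.15
tool_pos: [0.5272, -0.0514, 0.1748]
ee_rot: [-3.141, -0.001, -3.14]
wrist_force: [0.4, 0.0, -0.8]
width: 0.0214
```

```bash
python3 - <<'E'
from h import *
o=pose()[0];print(o['tool_pos'],o['ee_rot'],o['width'])
c=eyes.get_calibration('wrist');im=eyes.snapshot('wrist')
t=o['tool_pos'];print(proj(c,(.5277,-.0502,.081)),proj(c,t-[0,0,.0635]))
cv2.imwrite('pics/w4.png',im); cv2.imwrite('pics/c4.png',cv2.resize(im[140:300,180:400],(792,576),interpolation=2))
E
```

```text
[ 0.52720315 -0.05143352  0.17484354] [-3.14083641e+00 -7.03945694e-04 -3.13964070e+00] 0.021354006592071272
[324.81146545 201.20371323] [323.26148771 212.74324368]
```

View pics/c4.png

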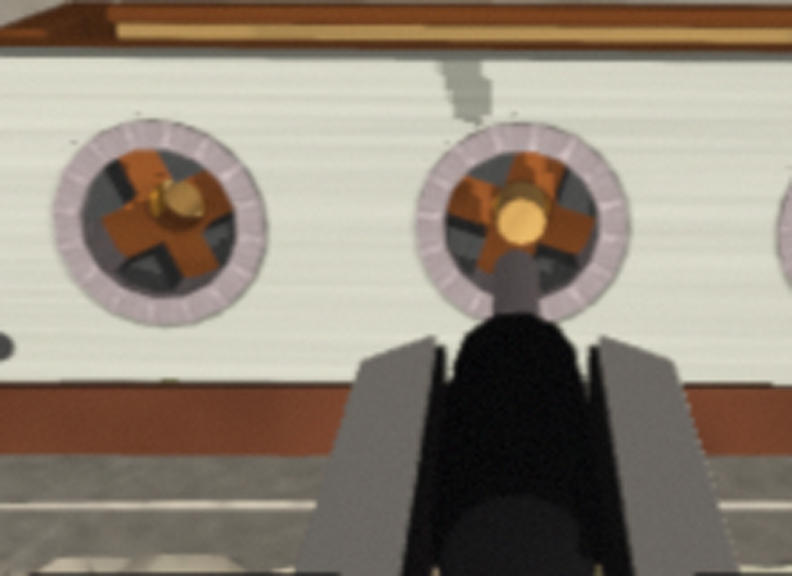

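Socket_2's stub is now deep, at (182,200) in the crop. Socket_1's stub is at (522,221), with the tip nearly over it.

arm_command(
  series=[
    [0, -0.05, 0.1, 0, 0, 0, 0],
    [0, 0, 0, 1.2, 0, 0, 0],
    [0, 0, 0, 1, 0, 0, 0],
    [0, 0, 0, 0.4, 0, 0, 0],
    [0, 0, 0, 0.3, 0, 0, 0],
    [0, 0, 0, 0.3, 0, 0, 0],
    [0, 0, 0, 0.3, 0, 0, 0],
    [0, 0, 0, 0.3, 0, 0, 0],
    [0, 0, 0, 0.3, 0, 0, 0],
    [0, 0, 0, 0.3, 0, 0, 0],
    [0, 0, 0, 0.3, 0, 0, 0],
    [0, 0, 0, 0.3, 0, 0, 0],
  ],
)

```text
time: 9.4
tool_pos: [0.5287, -0.0509, 0.128]
ee_rot: [-3.141, 0.003, -3.141]
wrist_force: [-2.8, 0.6, 6.5]
width: 0.0214
```

```bash
python3 - <<'E'
from h import *
c=eyes.get_calibration('wrist')
import numpy as np
# predicted s2 pixel for stub top: in w4 pose camera = now shifted; use offset only
o=pose()[0]; d=np.array([.52720,-.05143,.17484])-o['tool_pos']; c['t']=c['t']-c['R']@d
for z in(.057,.05,.04,.030): print(z,proj(c,(.5277,-.1298,z)))
E
```

```text
0.057 [232.91530846 192.66469457]
0.05 [234.84812938 190.53073041]
0.04 [237.47024524 187.63573833]
0.03 [239.94147367 184.90733611]
```

arm_command(
  series=[
    [0, 0, 0, 0.3, 0, 0, 0],
    [0, 0, 0, 0.3, 0, 0, 0],
    [0, 0, 0, 0.3, 0, 0, 0],
    [0, 0, 0, 0.3, 0, 0, 0],
    [0, 0, 0, 0, 0, 0, 0],
  ],
)

```text
time: 9.9
tool_pos: [0.5274, -0.0507, 0.1124]
ee_rot: [3.141, -0.002, -3.141]
wrist_force: [0.6, -0.3, -1.4]
width: 0.0215
```

arm_command(
  series=[
    [0, 0, 0, -2, 0, 0, 0],
    [0, 0, 0, -3, 0, 0, 0],
    [0, 0, 0, -2, 0, 0, 0],
    [0, 0, 0, 0, 0, 0, 0],
  ],
)

```text
time: 10.3
tool_pos: [0.5299, -0.0512, 0.1872]
ee_rot: [-3.14, 0.007, -3.141]
wrist_force: [0.2, -0.3, -1.2]
width: 0.0213
```

```bash
python3 - <<'E'
from h import *
im=eyes.snapshot('scene');w=eyes.snapshot('wrist')
cv2.imwrite('pics/w5.png',w)
a=cv2.resize(im[185:265,280:380],(500,400),interpolation=2)
b=cv2.resize(w[170:225,215:435],(800,200),interpolation=2)
a=cv2.copyMakeBorder(a,0,0,0,300,0);cv2.imwrite('pics/c5.png',np.vstack([a,b]))
E
```

```text
(no output)
```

View pics/c5.png

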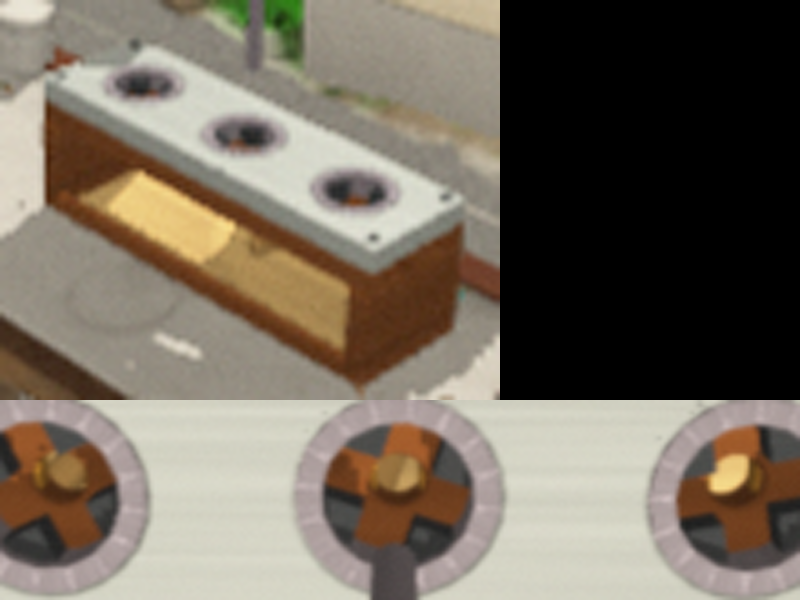

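Both windows (400,470) and (65,470) now look the same as empty socket_0 (730,470): the tray through the bore, with brass slivers. The stubs are out, so I'll put the punch back.

arm_command(
  series=[
    [0, 0.27, -4.1, 0, 0, 0, 0],
    [0, 0.27, -4.1, 0, 0, 0, 0],
    [0, 0.27, -4.1, 0, 0, 0, 0],
    [0, 0.27, -4.1, 0, 0, 0, 0],
    [0, 0.27, -4.1, 0, 0, 0, 0],
    [0, 0.27, -4.1, 0, 0, 0, 0],
    [0, 0.27, -4.1, 0, 0, 0, 0],
    [0, 0.24, -4.2, 0, 0, 0, 0],
    [0, 0, 0, 0, 0, 0, 0],
    [0, 0, 0, 0, 0, 0, 0],
    [0, 0, 0, 0, 0, 0, 0],
  ],
)

```text
time: 11.5
tool_pos: [0.5064, -0.3785, 0.1819]
ee_rot: [3.139, -0.002, -3.141]
wrist_force: [0.3, 0.6, -0.8]
width: 0.0213
```

```bash
python3 - <<'E'
from h import *
move((.506,-.3797,.128),np.pi)
E
```

```text
t 11.5 d(cm) tool [ 0.04 -0.13  5.39] rot [ 0.0024 -0.0017  0.001 ]
```

arm_command(
  series=[
    [0, 0.03, -0.08, 2.5, 0, 0, 0],
    [0, 0, 0, 2.5, 0, 0, 0],
    [0, 0, 0, 0, 0, 0, 0],
    [0, 0, 0, 1, 0, 0, 0],
    [0, 0, 0, 1, 0, 0, 0],
  ],
)

```text
time: 12.0
tool_pos: [0.5074, -0.3806, 0.1149]
ee_rot: [-3.139, 0.003, -3.14]
wrist_force: [-1.1, -0.3, -0.7]
width: 0.0213
```

arm_command(
  series=[
    [0, 0, 0, 1, 0, 0, 0],
    [0, 0, 0, 1, 0, 0, 0],
    [0, 0, 0, 1, 0, 0, 0],
    [0, 0, 0, 0.9, 0, 0, 0],
    [0, 0, 0, 0, 0, 0, 0],
    [0, 0, 0, 0, 0, 0, 0],
  ],
)

```text
time: 12.6
tool_pos: [0.5063, -0.3806, 0.0741]
ee_rot: [3.141, -0.0, -3.141]
wrist_force: [-0.5, -0.8, -0.5]
width: 0.0211
```

arm_command(
  series=[
    [0, 0, 0, 0.3, 0, 0, 0],
    [0, 0, 0, 0.15, 0, 0, 0],
    [0, 0, 0, 0, 0, 0, 0],
    [0.4, 0, 0, 0, 0, 0, 0],
    [0.4, 0, 0, 0, 0, 0, 0],
    [0.4, 0, 0, 0, 0, 0, 0],
    [0.4, 0, 0, 0, 0, 0, 0],
    [0.4, 0, 0, -3, 0, 0, 0],
    [0.4, 0, 0, -3.5, 0, 0, 0],
    [0.4, 0, 0, -3.5, 0, 0, 0],
    [0.4, 0, 0, -3, 0, 0, 0],
    [0.4, 0, 0, 0, 0, 0, 0],
    [0.4, 0, 0, 0, 0, 0, 0],
  ],
)

```text
time: 13.9
tool_pos: [0.5066, -0.3808, 0.2004]
ee_rot: [-3.141, 0.001, -3.141]
wrist_force: [-0.2, 0.9, 0.1]
width: 0.0378
```

```bash
python3 - <<'E'
from h import *
c=eyes.get_calibration('wrist');im=eyes.snapshot('wrist')
cv2.imwrite('pics/w6.png',im)
m=(im.max(2)<45).astype(np.uint8); m[:170]=0;m[230:]=0;m[:,:270]=0;m[:,370:]=0
x,y,w,h=cv2.boundingRect(m);print(x,y,w,h)
rt=.011*354.4/(c['R']@np.array([.505,-.38,.114])+c['t'])[2]
ys,xs=np.nonzero(m); low=ys>y+h-2*rt; cx=(xs[low].min()+xs[low].max())/2+.5
print('top c',cx,y+h-rt,ray(c,(cx,y+h-rt),.114))
# knobs from the top camera
t=eyes.snapshot('top');cv2.imwrite('pics/top1.png',t)
move((.48,.31,.21),np.pi)
E
```

```text
311 176 26 39
top c 324.0 200.91099518582806 [ 0.50473512 -0.3802111   0.114     ]
t 14.0 d(cm) tool [ 2.56 69.   -1.05] rot [ 0.0026 -0.0027  0.0002]
```

```bash
cat > slot.py <<'E'
from h import *
S={0:(.5277,.0294),1:(.5277,-.0502),2:(.5277,-.1297)}
def slot(c,im,k,dbg=False):
    # rectify the plane z=.071 over the socket to 10 px/mm... 0.2 mm grid
    g=np.arange(-16.5,16.6,.25)/1000; X,Y=np.meshgrid(g,g,indexing='ij')
    P=np.stack([X+S[k][0],Y+S[k][1],0*X+.071],-1).reshape(-1,3)
    q=(c['mtx']@(c['R']@P.T+np.asarray(c['t'])[:,None])); uv=(q[:2]/q[2]).T.astype(np.float32).reshape(X.shape+(2,))
    r=cv2.remap(im,uv[...,0],uv[...,1],cv2.INTER_LINEAR).astype(int)
    br=((r[...,2]-r[...,0]>45)&(r[...,2]<185))
    rad=np.hypot(X,Y); m=br&(rad>.0085)&(rad<.014); th=np.arctan2(Y,X)[m]
    z=np.exp(4j*th).mean(); hist=np.histogram(np.degrees(th)%360,36,(0,360))[0]
    return np.degrees(np.angle(z))/4,abs(z),m.sum(),hist
E
python3 - <<'E'
from slot import *
import pickle
c1=pickle.load(open('w1.pkl','rb'))
c=eyes.get_calibration('wrist');o=pose()[0]
def at(p):
    d=dict(c);d['t']=c['t']-c['R']@(np.array(p)-o['tool_pos']);return d
for n,cc,ks in(('w1',c1,(0,1,2)),('w4',at((.5272,-.0514,.1748)),(1,2)),('w5',at((.5274,-.0512,.1860)),(0,1,2))):
    im=cv2.imread(f'pics/{n}.png')
    for k in ks:
        a,q,N,h=slot(cc,im,k);print(n,k,round(a,1),round(q,2),N,h.tolist())
E
```

```text
w1 0 10.3 0.34 3266 [182, 173, 173, 160, 63, 25, 68, 161, 161, 182, 162, 10, 0, 0, 11, 70, 131, 110, 112, 99, 86, 74, 15, 0, 0, 0, 0, 125, 173, 173, 171, 87, 28, 36, 88, 157]
w1 1 -19.3 0.38 3644 [172, 66, 21, 56, 152, 173, 173, 173, 82, 0, 0, 5, 44, 124, 143, 133, 138, 129, 121, 39, 1, 0, 0, 71, 173, 173, 161, 174, 76, 30, 41, 123, 173, 173, 173, 158]
w1 2 23.9 0.36 3065 [182, 173, 173, 87, 1, 0, 0, 7, 61, 108, 82, 75, 76, 66, 23, 0, 0, 0, 0, 67, 166, 173, 173, 141, 48, 40, 63, 163, 173, 163, 160, 151, 63, 28, 54, 125]
w4 1 -22.2 0.38 3549 [43, 54, 19, 47, 146, 173, 173, 173, 150, 33, 0, 9, 54, 149, 173, 173, 173, 161, 148, 39, 1, 0, 15, 144, 173, 173, 161, 172, 64, 19, 39, 121, 173, 135, 42, 27]
w4 2 23.9 0.39 3487 [182, 173, 173, 141, 6, 0, 0, 7, 55, 135, 116, 108, 112, 107, 70, 12, 0, 0, 25, 163, 173, 173, 173, 118, 41, 51, 100, 182, 173, 173, 173, 166, 62, 7, 31, 106]
w5 0 11.8 0.41 3647 [182, 173, 173, 173, 113, 39, 7, 56, 157, 182, 173, 173, 86, 43, 52, 119, 172, 156, 177, 169, 148, 26, 0, 0, 3, 56, 126, 165, 172, 173, 87, 4, 0, 0, 9, 103]
w5 1 -19.3 0.38 4044 [138, 40, 1, 0, 34, 159, 173, 173, 161, 155, 44, 10, 31, 118, 173, 173, 173, 161, 182, 99, 28, 46, 140, 173, 173, 173, 160, 72, 3, 13, 58, 152, 173, 173, 172, 137]
w5 2 24.3 0.34 3680 [180, 173, 173, 166, 34, 0, 0, 0, 0, 66, 133, 128, 137, 152, 149, 87, 38, 9, 62, 173, 173, 173, 173, 100, 73, 112, 157, 182, 173, 173, 173, 66, 0, 0, 14, 78]
```

arm_command(
  series=[
    [1, 0.26, 4.5, 0, 0, 0, 0],
    [1, 0.26, 4.5, 0, 0, 0, 0],
    [1, 0.26, 4.5, 0, 0, 0, 0],
    [1, 0.26, 4.5, 0, 0, 0, 0],
    [1, 0.26, 4.5, 0, 0, 0, 0],
    [1, 0.26, 4.5, 0, 0, 0, 0],
    [1, 0.26, 4.5, 0, 0, 0, 0],
    [1, 0.26, 4.5, 0, 0, 0, 0],
    [1, 0.26, 4.5, 0, 0, 0, 0],
    [1, 0.26, 4.5, 0, 0, 0, 0],
    [1, 0.26, 4.5, 0, 0, 0, 0],
    [1, 0.26, 4.5, 0, 0, 0, 0],
    [1, 0.26, 4.5, 0, 0, 0, 0],
    [1, 0.26, 4.5, 0, 0, 0, 0],
    [1, 0, 0, 0, 0, 0, 0],
    [1, 0, 0, 0, 0, 0, 0],
  ],
)

```text
time: 15.6
tool_pos: [0.4687, 0.2496, 0.1976]
ee_rot: [-3.139, -0.004, -3.139]
wrist_force: [0.6, 0.8, -0.1]
width: 0.0941
```

```bash
python3 - <<'E'
from h import *
import pickle
c=eyes.get_calibration('wrist');im=eyes.snapshot('wrist');o=pose()[0];print(o['tool_pos'],o['ee_rot'])
pickle.dump(c,open('w7.pkl','wb'));cv2.imwrite('pics/w7.png',im)
for X in[(.481,.249,.06),(.514,.376,.06)]: print(proj(c,X))
E
```

```text
[0.46912239 0.24871737 0.19815263] [-3.13962494e+00 -2.97179713e-03 -3.14106768e+00]
[322.78905228 200.21422478]
[455.55672844 233.70302914]
```

View pics/w7.png

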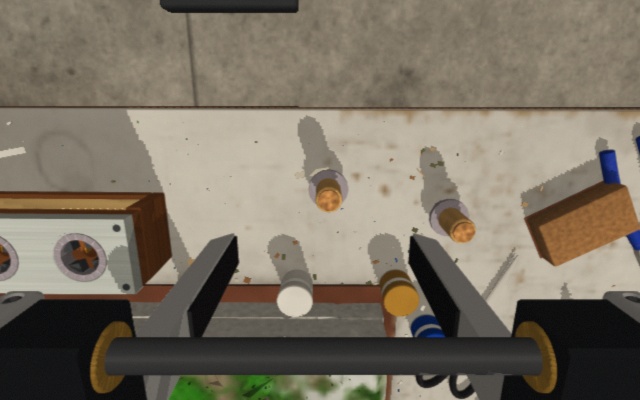

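Knob B's cork top is at (329,199) and knob A's at (461,231). There are only two knobs.

```bash
python3 - <<'E'
from h import *
import pickle
c=pickle.load(open('w7.pkl','rb'));im=cv2.imread('pics/w7.png')
for p in[(329,200.5),(461.5,231.5)]: print('top',ray(c,p,.06))
# flange: greyish-lilac disc upper rim, bounding
hsv=cv2.cvtColor(im,cv2.COLOR_BGR2HSV)
for x0,x1,y0,y1 in[(300,360,160,220),(420,490,190,250)]:
    s=hsv[y0:y1,x0:x1]; m=((s[...,0]>5)&(s[...,0]<22)&(s[...,1]>110)&(s[...,2]>90)).astype(np.uint8)
    n,l,st,ce=cv2.connectedComponentsWithStats(m);k=st[1:,4].argmax()+1;print('grip',st[k]+[x0,y0,0,0,0],ce[k]+[x0,y0])
    f=((s[...,0]>115)&(s[...,0]<175)&(s[...,1]>15)).astype(np.uint8);n,l,st,ce=cv2.connectedComponentsWithStats(f);k=st[1:,4].argmax()+1;print('fl',st[k]+[x0,y0,0,0,0],ce[k]+[x0,y0])
E
```

```text
top [0.48125976 0.25478261 0.06      ]
top [0.51172838 0.38142795 0.06      ]
grip [316 179  26  33 694] [328.33861671 195.26080692]Traceback (most recent call last):
  File "<stdin>", line 10, in <module>
ValueError: attempt to get argmax of an empty sequence
```

arm_command(
  series=[
    [1, -1.1, 0.6, 0, 0, 0, 0],
    [1, 0, 0, 4, 0, 0, 0],
    [1, 0, 0, 4, 0, 0, 0],
    [1, 0, 0, 4, 0, 0, 0],
    [1, 0, 0, 3, 0, 0, 0],
    [1, 0, 0, 1.5, 0, 0, 0],
    [1, 0, 0, 0, 0, 0, 0],
    [1, 0, 0, 0, 0, 0, 0],
  ],
)

```text
time: 16.45
tool_pos: [0.4822, 0.2552, 0.0363]
ee_rot: [3.141, 0.002, 3.141]
wrist_force: [-0.2, -0.3, 0.2]
width: 0.0939
```

arm_command(
  series=[
    [1, 0.1, 0, 1, 0, 0, 0],
    [1, 0, 0, 0, 0, 0, 0],
    [0, 0, 0, 0, 0, 0, 0],
    [0, 0, 0, 0, 0, 0, 0],
    [0, 0, 0, 0, 0, 0, 0],
    [0, 0, 0, 0, 0, 0, 0],
    [0, 0, 0, 0, 0, 0, 0],
    [0, 0, 0, 0, 0, 0, 0],
    [0, 0, 0, 0, 0, 0, 0],
    [0, 0, 0, 0, 0, 0, 0],
  ],
)

```text
time: 17.45
tool_pos: [0.4798, 0.2554, 0.025]
ee_rot: [3.142, 0.0, -3.141]
wrist_force: [-0.5, -0.5, 0.9]
width: 0.0338
```

arm_command(
  series=[
    [0, 0, 0, 0, 0, 0, 0],
    [0, 0, 0, 0, 0, 0, 0],
    [0, 0, 0, 0, 0, 0, 0],
  ],
)

```text
time: 17.75
tool_pos: [0.4798, 0.2553, 0.0249]
ee_rot: [-3.141, -0.0, -3.141]
wrist_force: [0.3, -0.2, -0.4]
width: 0.0251
```

arm_command(
  series=[
    [0, 0, 0, -3, 0, 0, 0],
    [0, 0, 0, -4, 0, 0, 0],
    [0, 0, 0, -4, 0, 0, 0],
    [0, 0, 0, -2.5, 0, 0, 0],
    [0, -0.8, -3.8, 0, 0, 0, 0],
    [0, -0.8, -3.8, 0, 0, 0, 0],
    [0, -0.8, -3.8, 0, 0, 0, 0],
    [0, -0.8, -3.8, 0, 0, 0, 0],
    [0, -0.8, -3.8, 0, 0, 0, 0],
    [0, -0.8, -3.6, 0, 0, 0, 0],
    [0, 0, 0, 0, 0, 0, 0],
    [0, 0, 0, 0, 0, 0, 0],
  ],
)

```text
time: 18.95
tool_pos: [0.5276, 0.029, 0.1594]
ee_rot: [3.141, -0.001, 3.14]
wrist_force: [-0.2, 0.5, -1.4]
width: 0.0253
```

```bash
python3 - <<'E'
from h import *
move((.5277,.0294,.116),np.pi)
c=eyes.get_calibration('wrist');im=eyes.snapshot('wrist');o=pose()[0];t=o['tool_pos']
print(t,proj(c,(.5277,.0294,.085)),proj(c,t+[0,0,.035]))
w=im[120:330,210:430]
s=eyes.snapshot('scene'); cs=eyes.get_calibration('scene'); u,v=proj(cs,t).astype(int);print(u,v)
z=cv2.resize(s[v-35:v+35,u-40:u+40],(480,420),interpolation=2)
cv2.imwrite('pics/c8.png',np.hstack([cv2.resize(w,None,fx=1.4,fy=2,interpolation=2)[:420,:308],z]))
cv2.imwrite('pics/w8.png',im);cv2.imwrite('pics/s8.png',s)
E
```

```text
t 18.95 d(cm) tool [-0.01  0.04  4.34] rot [ 0.001  -0.0012 -0.0017]
[0.52755378 0.02980283 0.15954196] [323.63684525 208.23335483] [325.09049454 282.46763285]
307 177
```

View pics/c8.png

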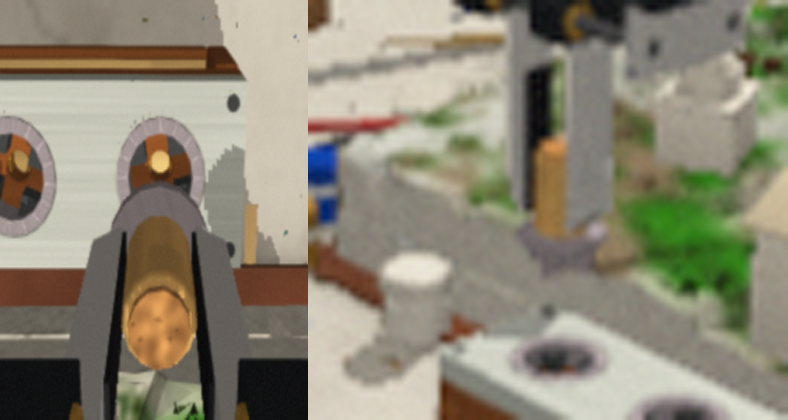

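The knob is held straight, its top at crop (160,328). Socket_0's bright disc sits at bore depth (tray visible), so the socket is empty. I'll descend gently.

arm_command(
  series=[
    [0, 0, 0, 2, 0, 0, 0],
    [0, 0, 0, 2, 0, 0, 0],
    [0, 0, 0, 0, 0, 0, 0],
    [0, 0, 0, 0.3, 0, 0, 0],
    [0, 0, 0, 0.3, 0, 0, 0],
    [0, 0, 0, 0.2, 0, 0, 0],
    [0, 0, 0, 0, 0, 0, 0],
  ],
)

```text
time: 19.75
tool_pos: [0.5281, 0.0295, 0.1124]
ee_rot: [3.142, 0.001, -3.141]
wrist_force: [-0.2, 0.3, -1.1]
width: 0.0253
```

arm_command(
  series=[
    [0, 0, 0, 0.2, 0, 0, 0],
    [0, 0, 0, 0.2, 0, 0, 0],
    [0, 0, 0, 0.1, 0, 0, 0],
    [0, 0, 0, 0, 0, 0, 0],
  ],
)

```text
time: 20.15
tool_pos: [0.5277, 0.0294, 0.1067]
ee_rot: [3.141, -0.0, -3.142]
wrist_force: [0.8, 0.8, -1.9]
width: 0.0256
```

arm_command(
  series=[
    [0, 0, 0, 0.1, 0, 0, 0],
    [0, 0, 0, 0.1, 0, 0, 0],
    [0, 0, 0, 0.1, 0, 0, 0],
    [0, 0, 0, 0, 0, 0, 0],
  ],
)

```text
time: 20.55
tool_pos: [0.5281, 0.0294, 0.1056]
ee_rot: [-3.142, 0.001, -3.141]
wrist_force: [-2.6, 1.0, 4.9]
width: 0.0254
```

arm_command(
  series=[
    [0, 0, 0, 0.05, 0, 0, 0.06],
    [0, 0, 0, 0.05, 0, 0, 0.06],
    [0, 0, 0, 0, 0, 0, 0.06],
    [0, 0, 0, 0, 0, 0, 0.06],
    [0, 0, 0, 0, 0, 0, 0.06],
    [0, 0, 0, 0, 0, 0, 0.06],
  ],
)

```text
time: 21.15
tool_pos: [0.5271, 0.0302, 0.1026]
ee_rot: [3.141, -0.002, 2.781]
wrist_force: [-2.9, 1.7, 0.9]
width: 0.0254
```

arm_command(
  series=[
    [0, 0, 0, 0.15, 0, 0, 0],
    [0, 0, 0, 0.15, 0, 0, 0],
    [0, 0, 0, 0.15, 0, 0, 0],
    [0, 0, 0, 0, 0, 0, 0],
  ],
)

```text
time: 21.55
tool_pos: [0.5273, 0.0301, 0.0999]
ee_rot: [3.141, -0.001, 2.784]
wrist_force: [-4.7, 1.3, 6.7]
width: 0.0253
```

arm_command(
  series=[
    [0, 0, 0, 0.15, 0, 0, -0.03],
    [0, 0, 0, 0.15, 0, 0, 0.06],
    [0, 0, 0, 0.1, 0, 0, -0.03],
    [0, 0, 0, 0, 0, 0, 0],
  ],
)

```text
time: 21.95
tool_pos: [0.5276, 0.0299, 0.0969]
ee_rot: [3.141, 0.0, 2.784]
wrist_force: [-6.3, 1.2, 9.8]
width: 0.0252
```

arm_command(
  series=[
    [0, 0, 0, 0.15, 0, 0, 0.02],
    [0, 0, 0, 0.1, 0, 0, -0.02],
    [0, 0, 0, 0, 0, 0, 0],
  ],
)

```text
time: 22.25
tool_pos: [0.5277, 0.0299, 0.0968]
ee_rot: [3.141, 0.001, 2.784]
wrist_force: [-9.7, 1.4, 18.5]
width: 0.0254
```

Hard stop at the home height, so knob B is seated. I'll release it and go for knob A.

arm_command(
  series=[
    [0, 0, 0, -0.4, 0, 0, 0],
    [0.6, 0, 0, 0, 0, 0, 0],
    [0.6, 0, 0, 0, 0, 0, 0],
    [0.6, 0, 0, 0, 0, 0, 0],
    [0.6, 0, 0, 0, 0, 0, 0],
    [0.6, 0, 0, -3, 0, 0, 0],
    [0.6, 0, 0, -4, 0, 0, 0],
    [0.6, 0, 0, -3.5, 0, 0, 0],
    [1, 0, 0, 0, 0, 0, -0.119],
    [1, 0, 0, 0, 0, 0, -0.119],
    [1, 0, 0, 0, 0, 0, -0.119],
    [1, 0.35, 4.4, 0, 0, 0, 0],
    [1, 0.35, 4.4, 0, 0, 0, 0],
    [1, 0.35, 4.4, 0, 0, 0, 0],
    [1, 0.35, 4.4, 0, 0, 0, 0],
    [1, 0.35, 4.4, 0, 0, 0, 0],
    [1, 0.35, 4.4, 0, 0, 0, 0],
    [1, 0.35, 4.4, 0, 0, 0, 0],
    [1, 0.35, 4.4, 0, 0, 0, 0],
    [1, 0, 0, 0, 0, 0, 0],
  ],
)

```text
time: 24.25
tool_pos: [0.4993, 0.3863, 0.1994]
ee_rot: [3.14, -0.002, -3.138]
wrist_force: [0.0, -0.6, 0.0]
width: 0.0941
```

```bash
python3 - <<'E'
from h import *
import pickle
c=eyes.get_calibration('wrist');im=eyes.snapshot('wrist');o=pose()[0];print(o['time'],o['tool_pos'],o['ee_rot'])
p=proj(c,(.5117,.3814,.06));print(p)
pickle.dump(c,open('w9.pkl','wb'));cv2.imwrite('pics/w9.png',im)
s=eyes.snapshot('scene');u,v=proj(eyes.get_calibration('scene'),(.5277,.0294,.1)).astype(int)
cv2.imwrite('pics/c9.png',np.hstack([im[60:340,100:540],cv2.resize(s[v-30:v+40,u-30:u+60],(360,280),interpolation=2)]))
hsv=cv2.cvtColor(im,cv2.COLOR_BGR2HSV);y0,x0=int(p[1])-40,int(p[0])-40
q=hsv[y0:y0+80,x0:x0+80];m=((q[...,0]>5)&(q[...,0]<22)&(q[...,1]>110)&(q[...,2]>90)).astype(np.uint8)
n,l,st,ce=cv2.connectedComponentsWithStats(m);k=st[1:,4].argmax()+1;print(st[k]+[x0,y0,0,0,0])
E
```

```text
24.3 [0.50004671 0.38364495 0.19967752] [-3.14075935e+00 -1.26236848e-03 -3.14033811e+00]
[317.66485865 199.43946318]
[308 179  26  33 602]
```

View pics/c9.png

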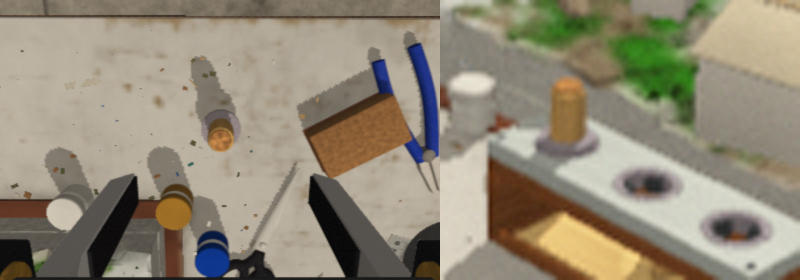

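Knob B sits upright and flat in socket_0 (right half of the picture). Knob A's top is at (321,199).

arm_command(
  series=[
    [1, -1.2, 0, 0, 0, 0, 0],
    [1, 0, 0, 4, 0, 0, 0],
    [1, 0, 0, 4, 0, 0, 0],
    [1, 0, 0, 4, 0, 0, 0],
    [1, 0, 0, 3, 0, 0, 0],
    [1, 0, 0, 1.5, 0, 0, 0],
    [1, 0, 0, 0, 0, 0, 0],
    [1, 0, 0, 0, 0, 0, 0],
  ],
)

```text
time: 25.15
tool_pos: [0.5144, 0.3812, 0.0376]
ee_rot: [3.14, 0.002, 3.137]
wrist_force: [-0.6, 0.0, 1.4]
width: 0.0941
```

arm_command(
  series=[
    [1, 0.1, 0.1, 1, 0, 0, 0],
    [1, 0, 0, 0.1, 0, 0, 0],
    [1, 0, 0, 0, 0, 0, 0],
    [0, 0, 0, 0, 0, 0, 0],
    [0, 0, 0, 0, 0, 0, 0],
    [0, 0, 0, 0, 0, 0, 0],
    [0, 0, 0, 0, 0, 0, 0],
    [0, 0, 0, 0, 0, 0, 0],
    [0, 0, 0, 0, 0, 0, 0],
    [0, 0, 0, 0, 0, 0, 0],
    [0, 0, 0, 0, 0, 0, 0],
    [0, 0, 0, 0, 0, 0, 0],
    [0, 0, 0, 0, 0, 0, 0],
    [0, 0, 0, 0, 0, 0, 0],
  ],
)

```text
time: 26.55
tool_pos: [0.5119, 0.3826, 0.025]
ee_rot: [3.141, 0.0, 3.139]
wrist_force: [0.1, 0.7, 0.5]
width: 0.0254
```

```bash
python3 - <<'E'
from h import *
move((.5277,-.0502,.16),np.pi)
E
```

```text
t 26.55 d(cm) tool [ -1.7  -43.27 -13.51] rot [ 0.0003  0.0001 -0.0028]
```

arm_command(
  series=[
    [0, 0, 0, -3, 0, 0, 0],
    [0, 0, 0, -4, 0, 0, 0],
    [0, 0, 0, -4, 0, 0, 0],
    [0, 0, 0, -5, 0, 0, 0],
    [0, -0.16, -4.33, 0, 0, 0, 0],
    [0, -0.16, -4.33, 0, 0, 0, 0],
    [0, -0.16, -4.33, 0, 0, 0, 0],
    [0, -0.16, -4.33, 0, 0, 0, 0],
    [0, -0.16, -4.33, 0, 0, 0, 0],
    [0, -0.16, -4.33, 0, 0, 0, 0],
    [0, -0.16, -4.33, 0, 0, 0, 0],
    [0, -0.16, -4.33, 0, 0, 0, 0],
    [0, -0.16, -4.33, 0, 0, 0, 0],
    [0, -0.16, -4.33, 0, 0, 0, 0],
    [0, 0, 0, 0, 0, 0, 0],
    [0, 0, 0, 0, 0, 0, 0],
    [0, 0, 0, 0, 0, 0, 0],
  ],
)

```text
time: 28.25
tool_pos: [0.5265, -0.0498, 0.1848]
ee_rot: [3.141, -0.0, 3.14]
wrist_force: [-0.6, 0.2, -1.3]
width: 0.0256
```

```bash
python3 - <<'E'
from h import *
move((.5277,-.0502,.116),np.pi)
c=eyes.get_calibration('wrist');im=eyes.snapshot('wrist');o=pose()[0];t=o['tool_pos']
print(t,proj(c,(.5277,-.0502,.085)),proj(c,t+[0,0,.035]))
cv2.imwrite('pics/w10.png',im)
hsv=cv2.cvtColor(im,cv2.COLOR_BGR2HSV);q=hsv[230:320,290:360];m=((q[...,0]>5)&(q[...,0]<22)&(q[...,1]>110)&(q[...,2]>90)).astype(np.uint8)
n,l,st,ce=cv2.connectedComponentsWithStats(m);k=st[1:,4].argmax()+1;print(st[k]+[290,230,0,0,0])
im8=cv2.imread('pics/w8.png');q=cv2.cvtColor(im8,cv2.COLOR_BGR2HSV)[230:320,290:360];m=((q[...,0]>5)&(q[...,0]<22)&(q[...,1]>110)&(q[...,2]>90)).astype(np.uint8)
n,l,st,ce=cv2.connectedComponentsWithStats(m);k=st[1:,4].argmax()+1;print('prev',st[k]+[290,230,0,0,0])
E
```

```text
t 28.25 d(cm) tool [-0.13 -0.05  6.88] rot [ 0.0007 -0.0004 -0.0021]
[ 0.52655968 -0.04942372  0.18485442] [322.55561475 199.95186667] [324.01877744 282.78520612]
[ 296  230   55   73 3236]
prev [ 297  230   54   75 3239]
```

arm_command(
  series=[
    [0, -0.14, -0.06, 0, 0, 0, 0],
    [0, 0, 0, 3, 0, 0, 0],
    [0, 0, 0, 3, 0, 0, 0],
    [0, 0, 0, 0.8, 0, 0, 0],
    [0, 0, 0, 0.3, 0, 0, 0],
    [0, 0, 0, 0, 0, 0, 0],
    [0, 0, 0, 0.2, 0, 0, 0],
    [0, 0, 0, 0.2, 0, 0, 0],
    [0, 0, 0, 0.2, 0, 0, 0],
    [0, 0, 0, 0, 0, 0, 0],
  ],
)

```text
time: 29.3
tool_pos: [0.5283, -0.0512, 0.1085]
ee_rot: [3.141, 0.001, 3.139]
wrist_force: [0.6, 0.8, -0.7]
width: 0.0254
```

arm_command(
  series=[
    [0, 0, 0, 0.15, 0, 0, 0],
    [0, 0, 0, 0.15, 0, 0, 0],
    [0, 0, 0, 0.15, 0, 0, 0],
    [0, 0, 0, 0.1, 0, 0, 0],
    [0, 0, 0, 0, 0, 0, 0],
  ],
)

```text
time: 29.8
tool_pos: [0.5282, -0.0511, 0.1058]
ee_rot: [-3.141, 0.002, 3.139]
wrist_force: [-5.3, 0.4, 13.2]
width: 0.0255
```

arm_command(
  series=[
    [0, 0, 0, -0.1, 0, 0, 0.07],
    [0, 0, 0, 0, 0, 0, 0.07],
    [0, 0, 0, 0, 0, 0, 0.07],
    [0, 0, 0, 0, 0, 0, 0.07],
    [0, 0, 0, 0, 0, 0, 0.07],
    [0, 0, 0, 0, 0, 0, 0.07],
  ],
)

```text
time: 30.4
tool_pos: [0.5286, -0.0507, 0.1059]
ee_rot: [3.14, 0.002, 2.716]
wrist_force: [-0.9, 2.4, 9.4]
width: 0.0252
```

arm_command(
  series=[
    [0, 0, 0, 0, 0, 0, 0.07],
    [0, 0, 0, 0, 0, 0, 0.07],
    [0, 0, 0, 0, 0, 0, 0.07],
    [0, 0, 0, 0, 0, 0, 0.07],
  ],
)

```text
time: 30.8
tool_pos: [0.5286, -0.0502, 0.1057]
ee_rot: [3.139, 0.0, 2.437]
wrist_force: [-1.8, 3.3, 7.6]
width: 0.0252
```

arm_command(
  series=[
    [0, 0, 0, 0, 0, 0, 0.07],
    [0, 0, 0, 0, 0, 0, 0.07],
    [0, 0, 0, 0, 0, 0, 0.07],
    [0, 0, 0, 0, 0, 0, 0.07],
  ],
)

```text
time: 31.2
tool_pos: [0.5279, -0.0506, 0.1033]
ee_rot: [3.141, -0.001, 2.156]
wrist_force: [-0.6, 2.2, 0.8]
width: 0.0254
```

Dropping in; pressing.

arm_command(
  series=[
    [0, 0, 0, 0.2, 0, 0, 0],
    [0, 0, 0, 0.2, 0, 0, -0.02],
    [0, 0, 0, 0.15, 0, 0, 0.02],
    [0, 0, 0, 0.15, 0, 0, 0],
    [0, 0, 0, 0, 0, 0, 0],
  ],
)

```text
time: 31.7
tool_pos: [0.5278, -0.0504, 0.097]
ee_rot: [3.141, -0.001, 2.159]
wrist_force: [-3.4, 4.1, 3.9]
width: 0.0252
```

arm_command(
  series=[
    [0, 0, 0, 0.1, 0, 0, 0.02],
    [0, 0, 0, 0.1, 0, 0, -0.02],
    [0, 0, 0, 0, 0, 0, 0],
  ],
)

```text
time: 32.0
tool_pos: [0.5279, -0.0504, 0.0969]
ee_rot: [3.141, -0.001, 2.16]
wrist_force: [-6.1, 5.2, 12.1]
width: 0.0255
```

Home at a hard stop. I'll release, back off and check.

arm_command(
  series=[
    [0, 0, 0, -0.3, 0, 0, 0],
    [0.5, 0, 0, 0, 0, 0, 0],
    [0.5, 0, 0, 0, 0, 0, 0],
    [0.5, 0, 0, 0, 0, 0, 0],
    [0.5, 0, 0, 0, 0, 0, 0],
    [0.5, 0, 0, -3, 0, 0, 0],
    [0.5, 0, 0, -4, 0, 0, 0],
    [0.5, 0, 0, -4, 0, 0, 0],
    [0.5, 0, 0, -3, 0, 0, -0.14],
    [0.5, 0, 0, 0, 0, 0, -0.14],
    [0.5, 0, 0, 0, 0, 0, -0.14],
    [0.5, 0, 0, 0, 0, 0, -0.14],
    [0.5, 0, 0, 0, 0, 0, -0.14],
    [0.5, 0, 0, 0, 0, 0, -0.14],
    [0.5, 0, 0, 0, 0, 0, -0.14],
    [0.5, 3, 0, 0, 0, 0, 0],
    [0.5, 3, 0, 0, 0, 0, 0],
    [0.5, 3, 0, 0, 0, 0, 0],
    [0.5, 0, 0, 0, 0, 0, 0],
  ],
)

```text
time: 33.9
tool_pos: [0.436, -0.0511, 0.2381]
ee_rot: [-3.141, 0.001, 3.138]
wrist_force: [-0.1, -0.8, -0.0]
width: 0.0468
```

```bash
python3 - <<'E'
from h import *
w=eyes.snapshot('wrist');s=eyes.snapshot('scene');t=eyes.snapshot('top')
cv2.imwrite('pics/w11.png',w);cv2.imwrite('pics/s11.png',s)
a=cv2.resize(s[160:310,215:465],(800,480))[:300+60]
b=w[100:340,60:460]; d=cv2.resize(t[150:250,160:500],(400,118),interpolation=2)
d=cv2.copyMakeBorder(d,0,240-118,0,0,0)
cv2.imwrite('pics/c11.png',np.vstack([a,np.hstack([b,d])]))
E
```

```text
(no output)
```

View pics/c11.png

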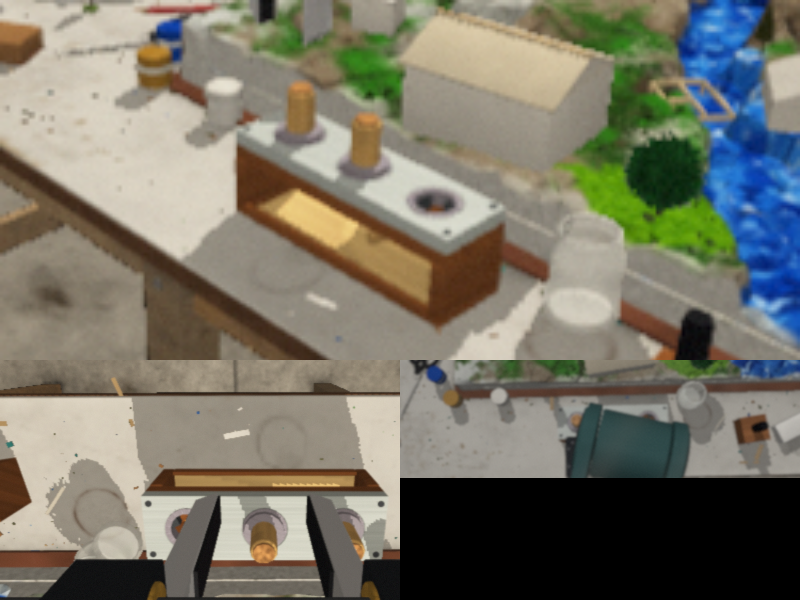

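Both knobs look flat and upright, and the bystanders and punch are in place. The tray's interior is hidden, so I'll tilt the wrist camera to look under the plate for the stubs.

arm_command(
  series=[
    [0.5, 0, 0, 0, 0, -0.14, 0],
    [0.5, 0, 0, 0, 0, -0.14, 0],
    [0.5, 0, 0, 0, 0, -0.14, 0],
    [0.5, 0, 0, 0, 0, -0.14, 0],
    [0.5, 0, 0, 0, 0, -0.14, 0],
    [0.5, 2, 0, 2.2, 0, 0, 0],
    [0.5, 2, 0, 2.2, 0, 0, 0],
    [0.5, 2, 0, 2.2, 0, 0, 0],
    [0.5, 0, 0, 0, 0, 0, 0],
  ],
)

```text
time: 34.95
tool_pos: [0.4324, -0.0499, 0.1424]
ee_rot: [3.136, 0.691, 3.135]
wrist_force: [0.1, 0.9, -0.6]
width: 0.0471
```

```bash
python3 - <<'E'
from h import *
c=eyes.get_calibration('wrist');w=eyes.snapshot('wrist');print(pose()[0]['tool_pos'],-c['R'].T@c['t'])
for y in(-.0502,-.1297): print(proj(c,(.528,y,.017)))
cv2.imwrite('pics/w12.png',cv2.rotate(w,cv2.ROTATE_180))
E
```

```text
[ 0.43405273 -0.05056416  0.14615933] [ 0.25496646 -0.04980153  0.22752139]
[322.54737294 175.97238647]
[240.66569971 176.40476068]
```

View pics/w12.png

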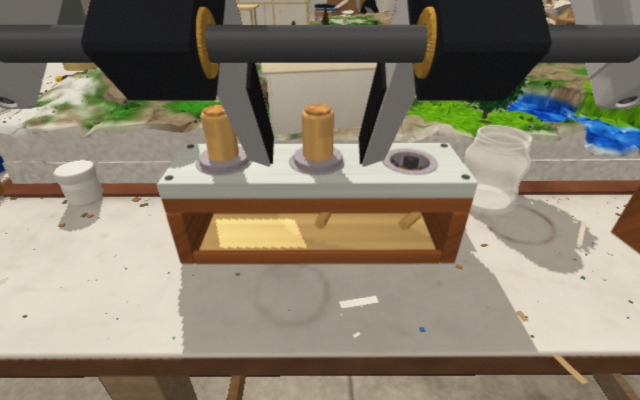

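The rotated picture shows both stubs lying in the tray, at (323,218) and (410,220). Both knobs are flat in their sockets, at (220,140) and (318,135). The gripper is clear of everything, so I'll hand in.

```bash
python3 -c "
from bench import job; print(job.close_job())"
```

```text
the job is handed in; nothing more can be done
None
```

The painting stand is ready and I handed the job in at about 35 s of robot time. The hand-in reports no verdict.

- **Stubs:** Two were present, in socket_1 and socket_2. I drove both out with the punch, and the last picture shows them lying in the tray.
- **Punch:** It went back upright into its holder before I touched any knob. Measured from above after release, its handle was within about 1 mm of where it stood at the start.
- **Knobs:** Two were present. I pressed and turned each one until it dropped in, one in socket_0 and one in socket_1. Both came to a hard stop at the height expected when home, with at most about 19 N upward on the wrist. They look flat and upright in the last pictures.
- **Bystanders:** I saw no movement of the pots or the jar in the pictures, and the gripper was clear of everything at hand-in.

I viewed 12 pictures, and none of the last checks failed or disagreed.

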